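# Charge the burnishing machine and hold the bronze plate in its guard slot

### The job

Tip the six ceramic balls from the scoop cup into the burnishing machine's open hopper and stand the empty cup back upright on the bench. Then take the wide bronze plate from the wooden rack, lower it upright through the slot in the machine's guard until about half of its height is inside, and finish there still holding it in the gripper, hanging freely, neither resting on anything nor pressed against the guard. Leave the narrow plate and everything else on the bench as they are.

Things in the scene. Friction and masses are not known exactly. Their poses are not given: they have to be found in the camera images.
- machine: bench burnishing machine, a grey steel box fixed to the bench, 150 (x) x 260 (y) x 120 mm high, its top all at one height; origin at the centre of its underside, z up. The half towards its +y is an open hopper, the half towards its -y a closed chamber under a steel guard plate with one slot. It stands at a different place and yaw each time.
- hopper (a point): centre of the hopper's open mouth, level with the machine's top (120 mm above the bench), axes as the machine. The mouth is 126 (x) x 101 mm (y), with straight walls down to a floor 60 mm below.
- slot (a point): centre of the slot, level with the guard plate's upper face (120 mm above the bench), axes as the machine. The slot is 58 mm long along x and 12 mm wide along y, through the 10 mm thick guard, with a small chamfer (about 3 mm) at its mouth; below it the chamber is empty for 110 mm.
- cup: aluminium scoop cup, loose, about 0.18 kg, six balls inside; origin under its centre, z up. 68 mm wide (y), back wall 50 mm high at x = +33 mm, floor 5 mm thick; its front is a lip sloping out at 45 degrees to its -x: balls roll off when it is tipped that way (top towards its -x) by 50 to 75 degrees. Its -x faces roughly the machine at the start.
- cup_grip (a point): the point to grip on the cup's upright black grip, a flat bar behind the back wall: 26 mm (cup x) x 14 mm thick (cup y), from 21 to 85 mm above the cup's underside. The point lies on the bar's middle, at (57, 0, 62) mm in the cup's frame; pinch it from above across its thickness.
- cup_lip (a point): middle of the pouring edge of the lip, at (-68, 0, 45) mm in the cup's frame; axes as the cup.
- plate: the wide bronze plate, loose, about 0.5 kg, 56 wide (its x) x 10 thick (its y) x 110 mm tall (z up), standing upright in one of the rack's two grooves (either one); origin at the centre of its lower end.
- rack: wooden rack fixed to the bench, 100 (x) x 130 (y) x 30 mm high, origin under its centre; two grooves 59 x 13 mm along its x at y = +35 and -35 mm, 20 mm deep, so a plate stands with its lower end 10 mm above the bench and 90 mm of it above the rack; lift it straight up.
- ball0: white ceramic ball, 18 mm across, 16 g, in the cup at the start; origin at its centre.
- ball1: white ceramic ball, 18 mm across, 16 g, in the cup at the start; origin at its centre.
- ball2: white ceramic ball, 18 mm across, 16 g, in the cup at the start; origin at its centre.
- ball3: white ceramic ball, 18 mm across, 16 g, in the cup at the start; origin at its centre.
- ball4: white ceramic ball, 18 mm across, 16 g, in the cup at the start; origin at its centre.
- ball5: white ceramic ball, 18 mm across, 16 g, in the cup at the start; origin at its centre.
- spare: narrow bronze plate, 34 wide (its x) x 10 thick (its y) x 110 mm tall, standing in the rack's other groove; origin at the centre of its lower end. Not to be used.
- roller: hand roller lying on the bench, copper drum 44 mm across and 70 mm long, black handle with a red end; about 190 mm long over all, 45 mm high; origin under the drum. Not to be disturbed.
- medal0: round bronze medallion lying flat, 84 mm across, 8 mm thick, left of the robot's centre line; origin under its centre. Not to be disturbed.
- medal1: like the other medallion, right of the robot's centre line. Not to be disturbed.
- stone: grey stone sample, 90 x 60 x 30 mm, origin under its centre. Not to be disturbed.
- brush: bench brush lying flat beyond the rack, origin under it, near its middle. Not to be disturbed.

How it is judged:
By the outcome, as a careful person would: the job done as asked, in the order asked, and still so for the second after the job is handed in, while the arm keeps its last pose, push and grip.
It also fails if it takes over 72 s, if anything falls off the work surface, if the arm or the gripper's body presses on something with over 40 N, if the wrist force passes 120 N, or if a joint passes its speed limit or range.

### The arm

A 6-joint arm with a two-finger parallel gripper is mounted at the origin on the work surface. World frame = base frame: x ahead of the robot, y to its left, z up, the work surface at z = 0. Lengths are in mm, angles in rad, forces in N, time in s.
With the tool pointing down it reaches from about 275 to 1000 mm from the base axis. Payload 8.4 kg.
Tool frame: the origin (TCP) lies between the finger pads; the fingertips stand 22 mm ahead of it and the grasp point (between the pads) lies 3 mm ahead of it (r.nose_length is the z of the fingertips in the tool frame, in mm); z points along the fingers, y is the line along which they close (so a half turn about z gives the same grasp; the last joint's range is limited). The gripper opens to 85 mm and grips with 20 to 120 N. Pads are 22 mm wide; open, the fingers measure 114 mm over their backs; the gripper's body (76 mm by 85 mm) begins 54 mm behind the grasp point. The pads swing forward as they close: fully open they stand 13 mm farther back than shut.
Start: joints at [-1.3, 0.353, 1.633, -0, 1.155, -0.002], TCP at [168.392, -601.891, 253.281] pointing down, gripper open.
Joint ranges: [-2.63, 2.63], [-0.92, 2.1], [0.06, 2.66], [-1.3, 4.44], [0, 2.69], [-3.02, 3.02]. Speed limits (rad/s): [2.22, 2.22, 2.79, 3.14, 3.14, 3.14].

### API

Orientations are given as [roll, pitch, yaw] about the fixed x, y, z axes, in that order (R = Rz(yaw) Ry(pitch) Rx(roll)).
In Python, from rig import r gives the robot as it stands.
- The arm moves only by the shell command python3 steer.py 'ROWS' [FORCE]. ROWS is a JSON list of rows, 1 to 5 of them, each an object with the fields turn_vec (a list: a rotation vector rx, ry, rz in rad), pos (a list: dx, dy, dz in mm), aperture (the opening from 0.0 (shut) to 1.0 (fully open)); a field left out counts as zero (the opening has to be given); each row shifts and turns the commanded pose from where the row before left it, along the tool's axes as they then stand; what a row does not reach is not made up. A row lasts 1/12 s, in which the tool goes at most 41.7 mm and 0.125 rad, less where a joint would pass 70% of its speed; a pose out of reach is approached as far as the arm can. The fingers move at their own pace and stop on an object; FORCE is the grip in N (left out, the last holds). Time passes only in rows, so rows that do not move let the fingers close. It prints the time, the measured TCP pose, the force, the opening and the grip force at its end. Input that does not fit is refused with a message, and nothing moves.
- r.sense(): the state, without advancing time (a new reading comes with each control period).
- r.grab_frame(name): name is "scene" or "top"; returns the picture (480x640x3 uint8, red, green, blue); there is no depth.
- r.camera_params(name): a dict with "fx", "fy", "cx", "cy" (pixels), "rvec" (rotation vector, rad) and "tvec" (3), from world to camera coordinates, as OpenCV has them. Camera axes: x right, y down, z forward; pixel columns grow to the right and rows downward; lengths in mm; the calibration is good to about 2 mm. A picture is of the moment at which its call begins. camera_params takes no time and is no camera call.
- r.sign_off(): hands the job in; it is judged then, once.
The state is a dict: "clock": time; "qpos": joint angles; "qvel": joint speeds; "joint_efforts": joint torques, N m; "eef_pos": TCP position; "tcp_rot": TCP orientation; "contact_force": force on the tool from outside, world axes, zero at the start; "wrist_torque": the same for the moment, N m; "opening": opening from 0.0 (shut) to 1.0 (fully open); "grasp_force": force on a finger pad.
Only numpy, scipy, OpenCV 4.12 (cv2) and the standard library are available. Lean on these libraries where they do the work, as an engineer would, in place of code of your own. Each camera call takes 0.05 s, during which the arm holds its last target. There are 200 camera calls.

## Working session

There is one attempt and no reset: what is moved stays moved. The work goes in short steps, Python scripts to look and compute and a shell command to move; the robot and the scene stay as the last step left them, time stands still between calls to the robot, and variables do not carry over. Pictures are saved under pics/ and viewed, at most 12 in all, crops included, and the job is handed in when it is done.

```bash
ls; mkdir -p pics
python3 - <<'E'
from rig import r
import cv2
for n in("scene","top"):
    cv2.imwrite(f"pics/{n}0.png",r.grab_frame(n)[:,:,::-1]); print(r.camera_params(n))
s=r.sense();print(s)
E
```

```text
pics
rig.py
steer.py
{'fx': 469.8952393784242, 'fy': 469.8952393784242, 'cx': 321.5326341709434, 'cy': 229.0261187487633, 'rvec': array([ 1.15584579,  2.19248047, -1.13470196]), 'tvec': array([ 315.99098956, -194.83205661, 1419.18664325])}
{'fx': 447.9835471620723, 'fy': 447.9835471620723, 'cx': 318.5371559484948, 'cy': 238.40714589318264, 'rvec': array([ 2.11374512, -2.09424997,  0.16089712]), 'tvec': array([ 17.20755096, 551.54846058, 852.01513506])}
{'clock': 0.1, 'qpos': array([-1.30041046e+00,  3.53572140e-01,  1.63405178e+00,  5.68188760e-05,
        1.15518441e+00, -2.40689267e-03]), 'qvel': array([-0.00016688, -0.00106655, -0.00196394, -0.0020566 ,  0.00077517,
        0.0001235 ]), 'joint_efforts': array([-3.79295852e-04, -6.06355762e+01, -3.42819536e+01, -1.26829499e-05,
        3.93957045e-03,  3.96107407e-05]), 'eef_pos': array([ 168.29643606, -601.50960193,  252.64436533]), 'tcp_rot': array([-3.14037711e+00, -5.48797701e-05,  2.72769755e-01]), 'contact_force': array([-0.17385615, -0.47095631, -0.99859881]), 'wrist_torque': array([ 0.0600969 ,  0.01321096, -0.0118744 ]), 'grasp_force': 0.0, 'opening': 1.000512485485372}
```

View pics/top0.png

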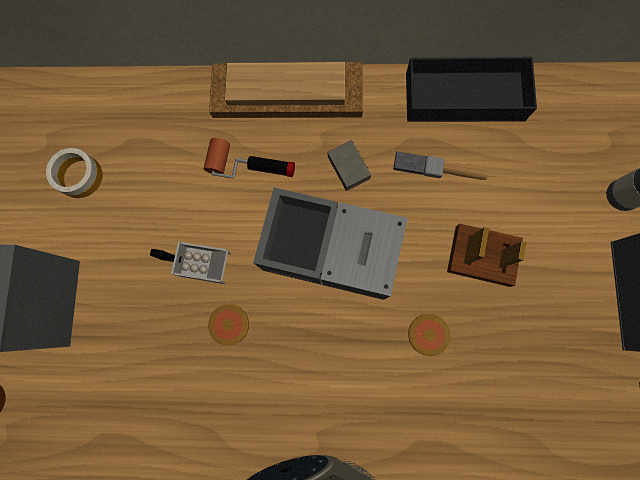

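View pics/scene0.png

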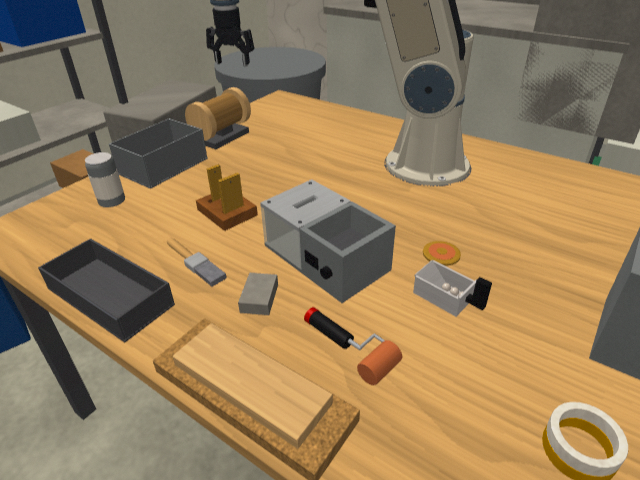

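```bash
cat > h.py <<'E'
import numpy as np, cv2
from rig import r
def cam(n):
    p=r.camera_params(n); K=np.array([[p['fx'],0,p['cx']],[0,p['fy'],p['cy']],[0,0,1]])
    return K,cv2.Rodrigues(p['rvec'])[0],p['tvec']
def onz(n,uv,z):
    K,R,t=cam(n); uv=np.atleast_2d(uv).astype(float)
    d=(np.linalg.inv(K)@np.c_[uv,np.ones(len(uv))].T).T@R; c=-R.T@t
    return c+d*((z-c[2])/d[:,2])[:,None]
def proj(n,X):
    K,R,t=cam(n); q=(K@(R@np.atleast_2d(X).T+t[:,None])).T; return q[:,:2]/q[:,2:]
def tri(uvs,uvt):
    P=[(lambda K,R,t:K@np.c_[R,t])(*cam(n)) for n in("scene","top")]
    q=cv2.triangulatePoints(P[0],P[1],np.atleast_2d(uvs).T.astype(float),np.atleast_2d(uvt).T.astype(float)); return (q[:3]/q[3]).T
E
python3 - <<'E'
import cv2,numpy as np
t=cv2.imread('pics/top0.png');s=cv2.imread('pics/scene0.png')
z=lambda im,x,y,w,h,k:cv2.resize(im[y:y+h,x:x+w],None,fx=k,fy=k,interpolation=cv2.INTER_CUBIC)
a=z(t,140,225,100,70,4);b=z(t,440,215,100,70,4)
c=z(t,245,180,170,125,2.35)[:290,:400];d=z(s,190,155,80,58,5)[:290,:400]
o=np.zeros((570,800,3),np.uint8);o[:280,:400]=a;o[:280,400:]=b;o[280:570,:c.shape[1]]=c;o[280:280+d.shape[0],400:400+d.shape[1]]=d
cv2.imwrite('pics/c1.png',o)
from h import *
print(onz("top",[[228,325],[429,335]],8))
E
```

```text
[[ 377.1861253   208.56957232    8.        ]
 [ 362.60974684 -201.74441555    8.        ]]
```

View pics/c1.png

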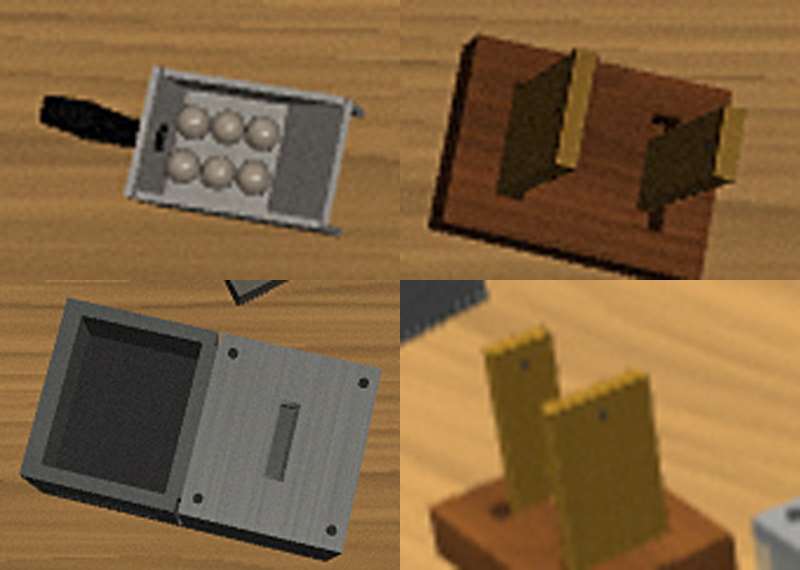

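```bash
cat > m.py <<'E'
from h import *
g=cv2.cvtColor(cv2.imread('pics/top0.png'),cv2.COLOR_BGR2GRAY)
def sub(pts,w=2):
    p=np.float32(pts).reshape(-1,1,2)
    return cv2.cornerSubPix(g,p.copy(),(w,w),(-1,-1),(3,50,.01)).reshape(-1,2)
A=lambda x,y:(140+(x+.5)/4-.5,225+(y+.5)/4-.5)
B=lambda x,y:(440+(x-399.5)/4-.5,215+(y+.5)/4-.5)
C=lambda x,y:(245+(x+.5)/2.35-.5,180+(y-279.5)/2.35-.5)
def show(nm,pts,z,w=2):
    s=sub(pts,w); X=onz("top",s,z); print(nm,'px move',np.abs(s-np.array(pts)).max(1).round(1)); print(X[:,:2].round(1).tolist(),'sides',np.linalg.norm(X-np.roll(X,-1,0),axis=1).round(1),'c',X.mean(0)[:2].round(1))
    R=onz("top",pts,z);print('  raw',R[:,:2].round(1).tolist(),np.linalg.norm(R-np.roll(R,-1,0),axis=1).round(1),R.mean(0)[:2].round(1)); return X
show('machine',[C(68,298),C(381,369),C(341,553),C(21,474)],120)
show('screws',[C(234,353),C(364,383),C(332,530),C(198,498)],120)
show('slot',[C(281,403),C(299,404),C(285,480),C(267,478)],120)
show('plate',[B(574,48),B(598,52),B(577,170),B(556,163)],120)
show('rack',[B(478,35),B(732,92),B(700,278),B(430,227)],30)
show('cup back',[A(153,67),A(126,197)],50)
show('cup lip',[A(364,107),A(340,234)],45)
show('grip',[A(42,95),A(42,119)],85)
E
python3 m.py
python3 - <<'E'
import cv2,numpy as np
t=cv2.imread('pics/top0.png')
z=lambda x,y,w,h,k:cv2.resize(t[y:y+h,x:x+w],None,fx=k,fy=k,interpolation=cv2.INTER_NEAREST)
o=np.zeros((560,800,3),np.uint8)
o[:560,:400]=z(345,222,40,56,10);o[:280,400:]=z(145,240,40,28,10);o[280:,400:]=z(468,222,40,28,10)
cv2.imwrite('pics/c2.png',o)
E
```

```text
machine px move [0.6 1.  0.2 0.9]
[[638.3, 108.2], [577.6, -147.0], [433.5, -110.7], [492.5, 141.5]] sides [262.4 148.6 259.1 149.6] c [535.5  -2. ]
  raw [[637.6, 107.1], [579.1, -145.2], [433.1, -111.0], [492.6, 139.8]] [259.  149.9 257.8 148.7] [535.6  -2.3]
screws px move [0. 0. 0. 0.]
[[591.8, -28.3], [567.6, -131.5], [450.7, -104.3], [474.7, -0.3]] sides [106.  120.  106.7 120.4] c [521.2 -66.1]
  raw [[591.8, -28.3], [567.6, -131.5], [450.7, -104.3], [474.7, -0.3]] [106.  120.  106.7 120.4] [521.2 -66.1]
slot px move [0.4 0.6 1.1 1.7]
[[550.5, -64.8], [549.8, -80.9], [488.3, -66.4], [492.9, -51.1]] sides [16.1 63.2 16.  59.2] c [520.4 -65.8]
  raw [[551.0, -65.6], [550.3, -79.8], [489.5, -68.3], [490.9, -54.3]] [14.3 61.9 14.1 61.1] [520.4 -67. ]
plate px move [0.3 0.  0.6 0.3]
[[562.3, -285.6], [560.6, -295.9], [506.3, -282.1], [508.9, -273.4]] sides [10.4 56.   9.1 54.9] c [ 534.5 -284.3]
  raw [[562.4, -285.1], [560.6, -295.9], [505.3, -283.2], [508.5, -273.9]] [11.  56.7  9.8 55.1] [ 534.2 -284.5]
rack px move [0.5 0.2 1.1 0.5]
[[590.0, -267.0], [559.9, -392.8], [462.7, -369.8], [489.1, -236.8]] sides [129.4  99.9 135.6 105.3] c [ 525.4 -316.6]
  raw [[589.0, -266.5], [559.8, -393.1], [464.9, -370.5], [489.4, -237.9]] [130.   97.6 134.9 103.7] [ 525.8 -317. ]
cup back px move [1.7 1.8]
[[541.4, 307.1], [480.9, 317.0]] sides [61.3 61.3] c [511.1 312.1]
  raw [[544.1, 310.8], [477.3, 319.7]] [67.5 67.5] [510.7 315.3]
cup lip px move [0.  0.4]
[[524.9, 202.0], [460.8, 210.5]] sides [64.7 64.7] c [492.9 206.2]
  raw [[524.9, 202.0], [460.0, 210.9]] [65.5 65.5] [492.5 206.5]
grip px move [0.6 0.7]
[[523.0, 351.0], [511.2, 352.7]] sides [11.9 11.9] c [517.1 351.9]
  raw [[523.4, 352.4], [511.4, 351.3]] [12. 12.] [517.4 351.8]
```

View pics/c2.png

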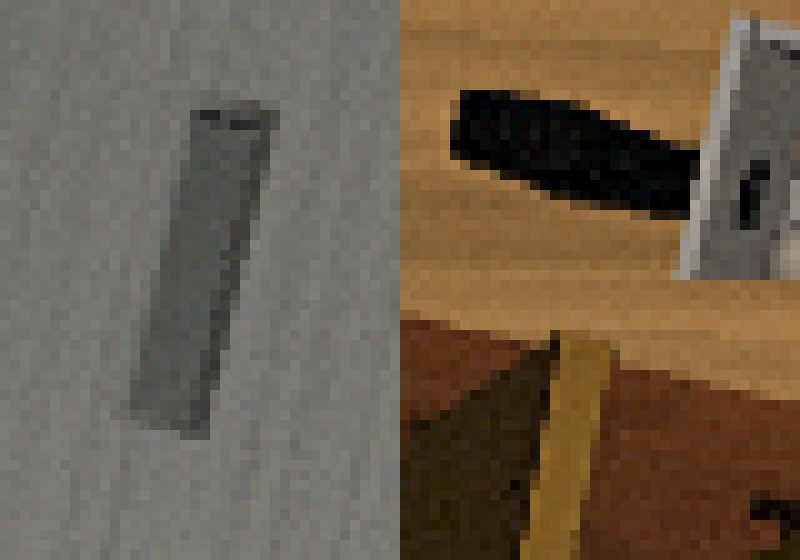

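```bash
cat >> h.py <<'E'
from scipy.spatial.transform import Rotation as Ro
def go(pos,rpy):
    "tool-frame displacement and rotvec from the measured pose to a target; also state"
    s=r.sense(); R=Ro.from_euler('xyz',s['tcp_rot'])
    d=R.inv().apply(np.array(pos)-s['eef_pos']); w=(R.inv()*Ro.from_euler('xyz',rpy)).as_rotvec()
    print('t',round(s['clock'],2),'pos',s['eef_pos'].round(1),'rot',s['tcp_rot'].round(3),'q',s['qpos'].round(2),'F',s['contact_force'].round(1),'op',round(s['opening'],2),'gf',round(s['grasp_force'],1))
    print('shift',d.round(1),'turn',w.round(4),'turned axes:',Ro.from_euler('xyz',rpy).inv().apply(np.array(pos)-s['eef_pos']).round(1))
E
python3 steer.py '[{"turn_vec": [0, 0, -0.113], "aperture": 1}, {"turn_vec": [0, 0, -0.113], "aperture": 1}, {"turn_vec": [0, 0, -0.113], "aperture": 1}, {"turn_vec": [0, 0, -0.113], "aperture": 1}, {"turn_vec": [0, 0, -0.113], "aperture": 1}]'
python3 steer.py '[{"turn_vec": [0, 0, -0.113], "aperture": 1}, {"turn_vec": [0, 0, -0.113], "aperture": 1}, {"turn_vec": [0, 0, -0.113], "aperture": 1}, {"turn_vec": [0, 0, -0.113], "aperture": 1}, {"turn_vec": [0, 0, -0.115], "aperture": 1}]'
python3 -c "
from h import *
go([514.6,337,200],[np.pi,0,1.405])"
python3 steer.py '[{"pos": [38, 7.4, 0], "aperture": 1}, {"pos": [38, 7.4, 0], "aperture": 1}, {"pos": [38, 7.4, 0], "aperture": 1}, {"pos": [38, 7.4, 0], "aperture": 1}, {"pos": [38, 7.4, 0], "aperture": 1}]' >/dev/null
python3 steer.py '[{"pos": [38, 7.4, 0], "aperture": 1}, {"pos": [38, 7.4, 0], "aperture": 1}, {"pos": [38, 7.4, 0], "aperture": 1}, {"pos": [38, 7.4, 0], "aperture": 1}, {"pos": [38, 7.4, 0], "aperture": 1}]'
python3 steer.py '[{"pos": [38, 7.4, 0], "aperture": 1}, {"pos": [38, 7.4, 0], "aperture": 1}, {"pos": [38, 7.4, 0], "aperture": 1}, {"pos": [38, 7.4, 0], "aperture": 1}, {"pos": [38, 7.4, 0], "aperture": 1}]' >/dev/null
python3 steer.py '[{"pos": [38, 7.4, 0], "aperture": 1}, {"pos": [38, 7.4, 0], "aperture": 1}, {"pos": [38, 7.4, 0], "aperture": 1}, {"pos": [38, 7.4, 0], "aperture": 1}, {"pos": [38, 7.4, 0], "aperture": 1}]' >/dev/null
python3 steer.py '[{"pos": [38, 7.4, 0], "aperture": 1}, {"pos": [38, 7.4, 0], "aperture": 1}, {"pos": [38, 7.4, 0], "aperture": 1}, {"pos": [38, 7.4, 0], "aperture": 1}, {"pos": [20, 3, 0], "aperture": 1}]'
python3 steer.py '[{"aperture": 1}]'
python3 -c "
from h import *
go([514.6,337,200],[np.pi,0,1.405])"
```

```text
clock: 1.77
eef_pos: [304.1, -237.5, 253.2]
tcp_rot: [3.142, -0.0, 1.404]
contact_force: [1.4, 0.3, -0.2]
opening: 0.997
grasp_force: 0.0
clock: 3.02
eef_pos: [501.5, 291.2, 252.9]
tcp_rot: [3.141, -0.001, 1.406]
contact_force: [-0.3, 0.0, -0.7]
opening: 1.0
grasp_force: 0.0
clock: 3.1
eef_pos: [501.5, 291.3, 252.8]
tcp_rot: [3.141, -0.001, 1.407]
contact_force: [0.3, -0.0, -0.4]
opening: 1.0
grasp_force: 0.0
t 3.1 pos [501.5 291.3 252.8] rot [ 3.141e+00 -1.000e-03  1.407e+00] q [0.52 0.28 1.73 0.   1.12 0.69] F [ 0.3 -0.  -0.4] op 1.0 gf 0.0
shift [47.2  5.5 52.8] turn [ 0.0003 -0.0013  0.0023] turned axes: [47.3  5.4 52.8]
```

```bash
python3 steer.py '[{"pos": [23.6, 2.7, 15], "aperture": 1}, {"pos": [23.6, 2.7, 37], "aperture": 1}, {"pos": [0, 0, 40], "aperture": 1}, {"pos": [0, 0, 36], "aperture": 1}, {"aperture": 1}]'
python3 - <<'E'
from h import *
go([514.6,337,65],[np.pi,0,1.405])
z=lambda n,x,y,w,h,k:cv2.resize(r.grab_frame(n)[y:y+h,x:x+w,::-1],None,fx=k,fy=k,interpolation=cv2.INTER_CUBIC)
cv2.imwrite('pics/g1.png',np.hstack([z("top",110,200,130,130,3),z("scene",400,200,130,130,3)]))
E
```

```text
clock: 3.52
eef_pos: [509.0, 329.0, 120.2]
tcp_rot: [-3.133, 0.008, 1.405]
contact_force: [-0.9, -1.1, -0.5]
opening: 0.998
grasp_force: 0.0
t 3.52 pos [509.  329.  120.2] rot [-3.133  0.008  1.405] q [ 0.57  0.48  1.77 -0.    0.9   0.74] F [-0.9 -1.1 -0.5] op 1.0 gf 0.0
shift [ 9.3  4.7 55.1] turn [-0.0088  0.0081  0.0001] turned axes: [ 8.9  4.2 55.2]
```

View pics/g1.png

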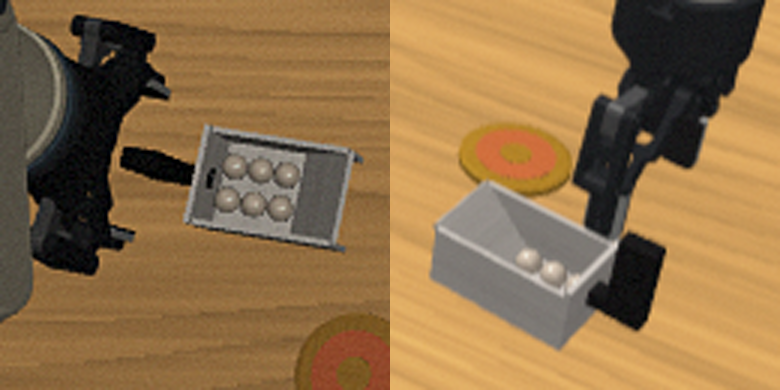

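```bash
python3 steer.py '[{"turn_vec": [-0.009, 0.008, 0], "pos": [9, 4.5, 0], "aperture": 1}, {"aperture": 1}, {"pos": [0, 0, 20], "aperture": 1}, {"pos": [0, 0, 20], "aperture": 1}, {"pos": [0, 0, 15], "aperture": 1}]'
python3 -c "
from h import *
go([514.6,337,65],[np.pi,0,1.405])"
python3 steer.py '[{"aperture": 0}, {"aperture": 0}, {"aperture": 0}, {"aperture": 0}, {"aperture": 0}]' 60
python3 steer.py '[{"aperture": 0}, {"aperture": 0}, {"aperture": 0}, {"aperture": 0}, {"aperture": 0}]' 60
python3 -c "
from h import *
go([514.6,337,65],[np.pi,0,1.405])"
```

```text
clock: 4.03
eef_pos: [521.2, 341.2, 73.9]
tcp_rot: [3.13, -0.011, 1.405]
contact_force: [-0.5, -0.2, 0.2]
opening: 1.003
grasp_force: 0.0
t 4.03 pos [521.2 341.2  73.9] rot [ 3.13  -0.011  1.405] q [ 0.58  0.55  1.77 -0.    0.8   0.74] F [-0.5 -0.2  0.2] op 1.0 gf 0.0
shift [-5.4 -5.9  8.7] turn [ 0.012  -0.0108 -0.0003] turned axes: [-5.3 -5.8  8.9]
clock: 4.45
eef_pos: [520.6, 340.9, 73.7]
tcp_rot: [3.131, -0.01, 1.405]
contact_force: [-0.4, -0.8, -0.6]
opening: 0.297
grasp_force: 0.0
clock: 4.87
eef_pos: [520.0, 340.9, 73.5]
tcp_rot: [3.132, -0.009, 1.405]
contact_force: [-0.5, 0.7, 8.0]
opening: 0.155
grasp_force: 58.2
t 4.87 pos [520.  340.9  73.5] rot [ 3.132 -0.009  1.405] q [0.58 0.55 1.78 0.   0.8  0.74] F [-0.5  0.7  8. ] op 0.15 gf 58.2
shift [-4.8 -4.8  8.4] turn [ 0.0095 -0.009  -0.0004] turned axes: [-4.7 -4.7  8.5]
```

```bash
python3 steer.py '[{"pos": [0, 0, -30], "aperture": 0}, {"pos": [0, 0, -30], "aperture": 0}, {"pos": [0, 0, -30], "aperture": 0}, {"pos": [0, 0, -30], "aperture": 0}, {"pos": [0, 0, -25], "aperture": 0}]' 90
python3 steer.py '[{"aperture": 0}, {"aperture": 0}, {"aperture": 0}]'
python3 - <<'E'
from h import *
C=lambda x,y:(245+(x+.5)/2.35-.5,180+(y-279.5)/2.35-.5)
print(onz("top",[C(82,317),C(217,347),C(180,497),C(43,463)],120).round(1))
go([575.4,204.5,218],[np.pi,0,1.405])
cv2.imwrite('pics/l1.png',r.grab_frame("scene")[150:350,350:600,::-1].repeat(3,0).repeat(3,1))
E
```

```text
clock: 5.28
eef_pos: [518.3, 339.5, 219.5]
tcp_rot: [3.132, -0.009, 1.405]
contact_force: [0.9, 0.4, -2.3]
opening: 0.155
grasp_force: 88.6
clock: 5.53
eef_pos: [517.6, 339.0, 216.1]
tcp_rot: [3.134, -0.007, 1.405]
contact_force: [0.2, -0.5, -3.8]
opening: 0.149
grasp_force: 88.5
[[621.6  95.1 120. ]
 [596.8 -14.6 120. ]
 [475.4  13.8 120. ]
 [501.5 122.6 120. ]]
t 5.53 pos [517.6 339.  216.1] rot [ 3.134 -0.007  1.405] q [ 0.58  0.37  1.69 -0.    1.07  0.74] F [ 0.2 -0.5 -3.8] op 0.15 gf 88.5
shift [-123.1   79.3   -2.1] turn [ 0.0079 -0.0071 -0.0002] turned axes: [-123.2   79.2   -1.9]
```

View pics/l1.png

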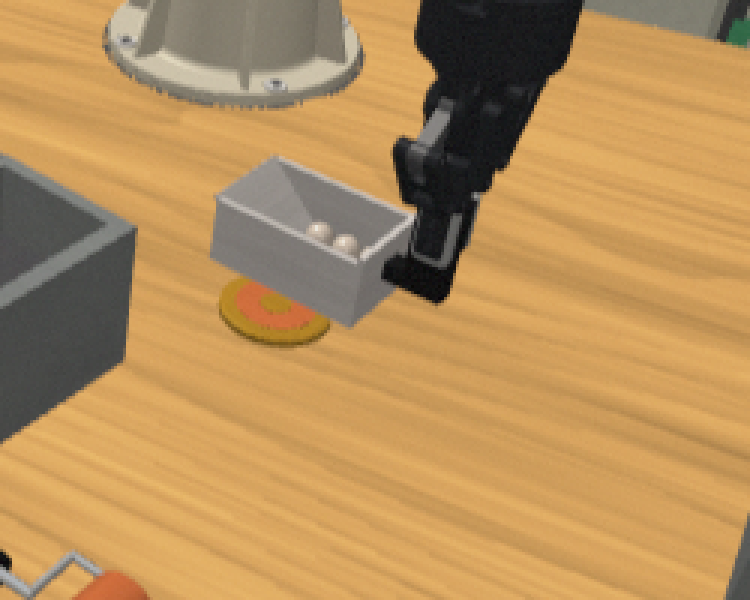

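```bash
python3 steer.py '[{"pos": [-20, 13, -1], "aperture": 0}, {"pos": [-30, 19, -1], "aperture": 0}, {"pos": [-30, 19, 0], "aperture": 0}, {"pos": [-25, 16, 0], "aperture": 0}, {"pos": [-18, 12, 0], "aperture": 0}]'
python3 steer.py '[{"aperture": 0}, {"turn_vec": [0, 0.1, 0], "pos": [-3, 0, -12.8], "aperture": 0}, {"turn_vec": [0, 0.1, 0], "pos": [-3, 0, -12.8], "aperture": 0}, {"turn_vec": [0, 0.1, 0], "pos": [-3, 0, -12.8], "aperture": 0}, {"turn_vec": [0, 0.1, 0], "pos": [-3, 0, -12.8], "aperture": 0}]'
python3 steer.py '[{"turn_vec": [0, 0.1, 0], "pos": [-3, 0, -12.8], "aperture": 0}, {"turn_vec": [0, 0.1, 0], "pos": [-3, 0, -12.8], "aperture": 0}, {"aperture": 0}, {"aperture": 0}]'
cat > lip.py <<'E'
from h import *
go([550,205,250],[np.pi,0,1.405])
s=r.sense();R=Ro.from_euler('xyz',s['tcp_rot'])
print('lip',(s['eef_pos']+R.apply([-129.7,0,28.5])).round(1),'front bottom',(s['eef_pos']+R.apply([-94,0,73.5])).round(1),'tilt',np.degrees(np.arccos(-R.as_matrix()[2,2])).round(1))
E
python3 lip.py
```

```text
clock: 6.0
eef_pos: [575.6, 202.5, 216.8]
tcp_rot: [3.135, -0.006, 1.404]
contact_force: [0.1, 0.0, -3.9]
opening: 0.145
grasp_force: 88.6
clock: 6.42
eef_pos: [571.7, 186.0, 266.8]
tcp_rot: [3.132, -0.412, 1.409]
contact_force: [-0.2, -0.5, -3.2]
opening: 0.151
grasp_force: 88.5
clock: 6.75
eef_pos: [568.7, 167.8, 285.7]
tcp_rot: [3.135, -0.606, 1.405]
contact_force: [-1.0, 0.3, -3.7]
opening: 0.151
grasp_force: 88.6
t 6.75 pos [568.7 167.8 285.7] rot [ 3.135 -0.606  1.405] q [-0.02  0.24  1.85  0.7   1.07 -0.21] F [-1.   0.3 -3.7] op 0.15 gf 88.6
shift [  7.3 -24.8  48.3] turn [ 0.0063 -0.6056 -0.0015] turned axes: [ 33.6 -24.5  35.7]
lip [554.   78.6 188.5] front bottom [563.3 132.8 171.8] tilt 34.7
```

```bash
python3 steer.py '[{"pos": [-8, 0, 8], "aperture": 0}, {"pos": [-9, 0, 12], "aperture": 0}, {"pos": [-9, 0, 12], "aperture": 0}, {"aperture": 0}, {"turn_vec": [0, 0.08, 0], "pos": [-2.4, 0, -10.3], "aperture": 0}]'
python3 lip.py
python3 steer.py '[{"turn_vec": [0, 0.08, 0], "pos": [-2.4, 0, -10.3], "aperture": 0}, {"turn_vec": [0, 0.08, 0], "pos": [-2.4, 0, -10.3], "aperture": 0}, {"turn_vec": [0, 0.08, 0], "pos": [-2.4, 0, -10.3], "aperture": 0}, {"turn_vec": [0, 0.08, 0], "pos": [-2.4, 0, -10.3], "aperture": 0}, {"turn_vec": [0, 0.08, 0], "pos": [-2.4, 0, -10.3], "aperture": 0}]'
python3 steer.py '[{"turn_vec": [0, 0.06, 0], "pos": [-1.8, 0, -7.7], "aperture": 0}, {"turn_vec": [0, 0.06, 0], "pos": [-1.8, 0, -7.7], "aperture": 0}, {"aperture": 0}, {"aperture": 0}, {"aperture": 0}]'
python3 lip.py
python3 -c "
from h import *
z=lambda n,x,y,w,h,k:cv2.resize(r.grab_frame(n)[y:y+h,x:x+w,::-1],None,fx=k,fy=k,interpolation=cv2.INTER_CUBIC)
cv2.imwrite('pics/p1.png',np.hstack([z('top',200,160,130,160,3),z('scene',270,160,130,160,3)]))"
```

```text
clock: 7.17
eef_pos: [567.0, 161.1, 252.1]
tcp_rot: [3.132, -0.686, 1.415]
contact_force: [0.7, 0.9, -2.9]
opening: 0.151
grasp_force: 89.0
t 7.17 pos [567.  161.1 252.1] rot [ 3.132 -0.686  1.415] q [-0.08  0.3   1.9   0.82  1.05 -0.38] F [ 0.7  0.9 -2.9] op 0.15 gf 89.0
shift [ 30.1 -23.9  27.2] turn [ 0.0054 -0.6859  0.0062] turned axes: [ 40.5 -24.1   2.1]
lip [554.5  79.7 147.9] front bottom [563.6 135.1 135.7] tilt 39.3
clock: 7.58
eef_pos: [559.8, 113.1, 278.4]
tcp_rot: [3.121, -1.09, 1.424]
contact_force: [-0.4, 0.5, -2.9]
opening: 0.151
grasp_force: 89.0
clock: 8.0
eef_pos: [557.4, 98.4, 281.7]
tcp_rot: [3.118, -1.206, 1.428]
contact_force: [0.3, 0.6, -1.7]
opening: 0.152
grasp_force: 89.1
t 8.0 pos [557.4  98.4 281.7] rot [ 3.118 -1.206  1.428] q [-0.37  0.47  1.94  1.18  1.43 -0.85] F [ 0.3  0.6 -1.7] op 0.15 gf 89.1
shift [  7.7 -25.1 108.3] turn [ 0.0069 -1.2058  0.0058] turned axes: [103.9 -24.9  31.7]
lip [555.3  78.8 150.3] front bottom [564.1 132.8 167.6] tilt 69.1
```

View pics/p1.png

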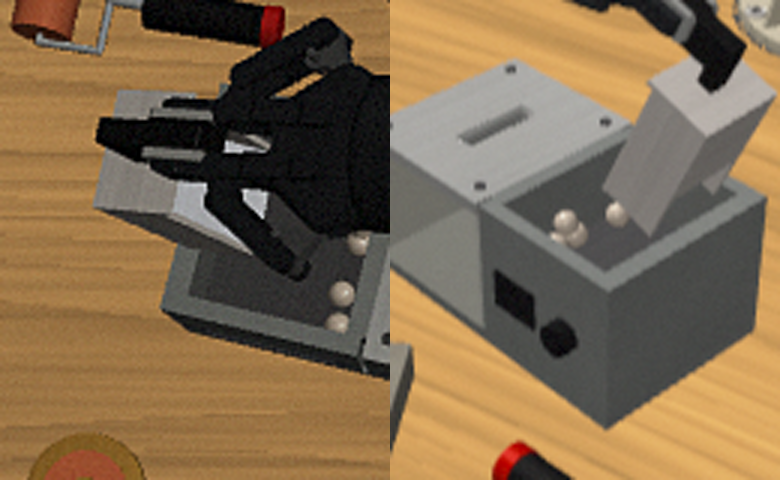

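```bash
python3 steer.py '[{"aperture": 0}, {"aperture": 0}, {"aperture": 0}, {"pos": [18, 0, -7], "aperture": 0}, {"pos": [19, 0, -7], "aperture": 0}]'
python3 steer.py '[{"aperture": 0}, {"turn_vec": [0, -0.1, 0], "pos": [2.2, 0, 13], "aperture": 0}, {"turn_vec": [0, -0.1, 0], "pos": [2.2, 0, 13], "aperture": 0}, {"turn_vec": [0, -0.1, 0], "pos": [2.2, 0, 13], "aperture": 0}, {"turn_vec": [0, -0.1, 0], "pos": [2.2, 0, 13], "aperture": 0}]'
python3 steer.py '[{"turn_vec": [0, -0.1, 0], "pos": [2.2, 0, 13], "aperture": 0}, {"turn_vec": [0, -0.1, 0], "pos": [2.2, 0, 13], "aperture": 0}, {"turn_vec": [0, -0.1, 0], "pos": [2.2, 0, 13], "aperture": 0}, {"turn_vec": [0, -0.1, 0], "pos": [2.2, 0, 13], "aperture": 0}, {"turn_vec": [0, -0.1, 0], "pos": [2.2, 0, 13], "aperture": 0}]'
python3 steer.py '[{"turn_vec": [0, -0.1, 0], "pos": [2.2, 0, 13], "aperture": 0}, {"turn_vec": [0, -0.1, 0], "pos": [2.2, 0, 13], "aperture": 0}, {"turn_vec": [0, -0.1, 0], "pos": [2.2, 0, 13], "aperture": 0}, {"aperture": 0}, {"aperture": 0}]'
python3 lip.py
python3 -c "
from h import *
go([520,340.9,216],[np.pi,0,1.405])"
```

```text
clock: 8.52
eef_pos: [556.4, 98.0, 321.1]
tcp_rot: [3.124, -1.208, 1.422]
contact_force: [1.2, -0.7, -2.3]
opening: 0.146
grasp_force: 89.1
clock: 8.93
eef_pos: [565.5, 146.3, 303.8]
tcp_rot: [3.126, -0.804, 1.415]
contact_force: [0.0, 0.8, -2.9]
opening: 0.148
grasp_force: 89.0
clock: 9.35
eef_pos: [573.4, 191.9, 257.4]
tcp_rot: [3.13, -0.304, 1.409]
contact_force: [-0.5, -0.5, -2.6]
opening: 0.148
grasp_force: 89.0
clock: 9.77
eef_pos: [574.9, 207.0, 219.2]
tcp_rot: [3.135, -0.009, 1.408]
contact_force: [-1.1, 0.1, -2.6]
opening: 0.148
grasp_force: 89.0
t 9.77 pos [574.9 207.  219.2] rot [ 3.135 -0.009  1.408] q [0.34 0.36 1.7  0.01 1.07 0.5 ] F [-1.1  0.1 -2.6] op 0.15 gf 89.0
shift [ -5.8 -24.  -31. ] turn [ 0.0061 -0.0087  0.0033] turned axes: [ -6.1 -24.2 -30.8]
lip [554.1  79.3 189.5] front bottom [560.2 114.8 144.9] tilt 0.6
t 9.77 pos [574.9 207.  219.2] rot [ 3.135 -0.009  1.408] q [0.34 0.36 1.7  0.01 1.07 0.5 ] F [-1.1  0.1 -2.6] op 0.15 gf 89.0
shift [123.2 -75.8   3.8] turn [ 0.0061 -0.0087  0.0033] turned axes: [123.  -76.2   3.2]
```

```bash
python3 steer.py '[{"pos": [20, -12, 0], "aperture": 0}, {"pos": [30, -19, 0], "aperture": 0}, {"pos": [30, -19, 0], "aperture": 0}, {"pos": [25, -15, 3], "aperture": 0}, {"pos": [18, -11, 0], "aperture": 0}]'
python3 steer.py '[{"pos": [0, 0, 20], "aperture": 0}, {"pos": [0, 0, 30], "aperture": 0}, {"pos": [0, 0, 30], "aperture": 0}, {"pos": [0, 0, 30], "aperture": 0}, {"pos": [0, 0, 15], "aperture": 0}]'
python3 steer.py '[{"pos": [0, 0, 5], "aperture": 0}, {"pos": [0, 0, 3], "aperture": 0}, {"pos": [0, 0, 3], "aperture": 0}, {"aperture": 0}]'
python3 -c "
from h import *
go([520,340.9,73.5],[3.132,-.009,1.405])
z=lambda n,x,y,w,h,k:cv2.resize(r.grab_frame(n)[y:y+h,x:x+w,::-1],None,fx=k,fy=k,interpolation=cv2.INTER_CUBIC)
cv2.imwrite('pics/q1.png',np.hstack([z('scene',400,220,130,130,3),z('top',240,180,100,130,3)]))"
```

```text
clock: 10.18
eef_pos: [520.3, 340.4, 218.1]
tcp_rot: [3.134, -0.011, 1.404]
contact_force: [0.7, -0.1, -1.3]
opening: 0.148
grasp_force: 88.9
clock: 10.6
eef_pos: [521.4, 338.2, 90.1]
tcp_rot: [3.136, -0.008, 1.403]
contact_force: [-0.4, -0.7, -1.8]
opening: 0.151
grasp_force: 88.8
clock: 10.93
eef_pos: [523.5, 340.3, 82.9]
tcp_rot: [3.132, -0.01, 1.404]
contact_force: [-0.2, -0.2, -1.9]
opening: 0.15
grasp_force: 88.8
t 10.93 pos [523.5 340.3  82.9] rot [ 3.132 -0.01   1.404] q [0.57 0.54 1.77 0.   0.82 0.74] F [-0.2 -0.2 -1.9] op 0.15 gf 88.8
shift [-0.1 -3.7  9.3] turn [ 0.0004 -0.0007 -0.001 ] turned axes: [-0.  -3.7  9.3]
```

View pics/q1.png

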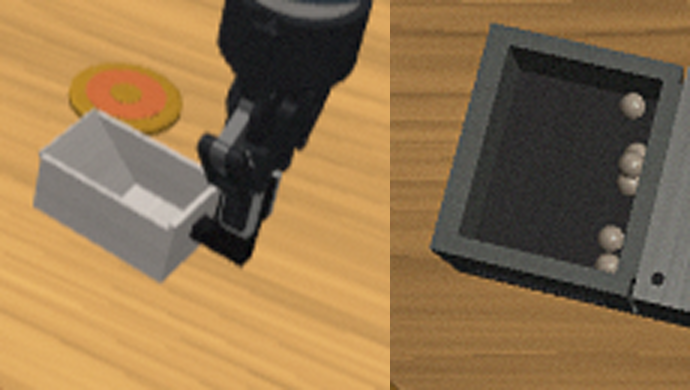

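```bash
python3 steer.py '[{"pos": [0, 0, 3], "aperture": 0}, {"pos": [0, 0, 2], "aperture": 0}, {"aperture": 0}, {"aperture": 0}]'
python3 steer.py '[{"pos": [0, 0, 2], "aperture": 0}, {"pos": [0, 0, 1], "aperture": 0}, {"aperture": 0}, {"aperture": 0}]'
```

```text
clock: 11.37
eef_pos: [522.7, 340.4, 76.8]
tcp_rot: [3.133, -0.008, 1.405]
contact_force: [0.8, -0.3, -2.1]
opening: 0.152
grasp_force: 88.8
clock: 11.7
eef_pos: [522.7, 340.3, 73.7]
tcp_rot: [3.133, -0.008, 1.405]
contact_force: [0.0, -0.6, -1.7]
opening: 0.15
grasp_force: 88.8
```

```bash
python3 steer.py '[{"pos": [0, 0, 1], "aperture": 0}, {"aperture": 0}, {"aperture": 0}]'
python3 steer.py '[{"pos": [0, 0, 1], "aperture": 0}, {"aperture": 0}, {"aperture": 0}]'
```

```text
clock: 11.95
eef_pos: [522.9, 340.4, 72.9]
tcp_rot: [3.132, -0.008, 1.405]
contact_force: [0.9, -0.3, -1.6]
opening: 0.149
grasp_force: 89.3
clock: 12.2
eef_pos: [523.1, 340.5, 72.6]
tcp_rot: [3.132, -0.008, 1.405]
contact_force: [-0.5, 0.1, 6.6]
opening: 0.148
grasp_force: 90.2
```

```bash
python3 steer.py '[{"aperture": 0.5}, {"aperture": 0.6}, {"aperture": 0.7}, {"aperture": 0.7}, {"aperture": 0.7}]' 
python3 steer.py '[{"pos": [0, 0, -20], "aperture": 0.7}, {"pos": [0, 0, -30], "aperture": 0.7}, {"pos": [0, 0, -40], "aperture": 0.7}, {"pos": [0, 0, -40], "aperture": 0.7}, {"pos": [0, 0, -40], "aperture": 0.7}]' 
python3 steer.py '[{"aperture": 0.7}, {"aperture": 0.7}]'
python3 -c "
from h import *
go([534.3,-284.4,250],[np.pi,0,-.232-np.pi/2])
go([534.3,-284.4,250],[np.pi,0,-.232+np.pi/2])"
```

```text
clock: 12.62
eef_pos: [522.8, 340.3, 71.7]
tcp_rot: [3.133, -0.008, 1.405]
contact_force: [-1.1, -0.3, 0.1]
opening: 0.7
grasp_force: 0.0
clock: 13.03
eef_pos: [520.7, 339.0, 243.4]
tcp_rot: [3.133, -0.008, 1.405]
contact_force: [0.6, 0.6, -0.1]
opening: 0.7
grasp_force: 0.0
clock: 13.2
eef_pos: [522.4, 340.1, 244.8]
tcp_rot: [3.128, -0.012, 1.405]
contact_force: [0.6, 0.9, -0.6]
opening: 0.703
grasp_force: 0.0
t 13.2 pos [522.4 340.1 244.8] rot [ 3.128 -0.012  1.405] q [ 0.57  0.35  1.66 -0.    1.12  0.74] F [ 0.6  0.9 -0.6] op 0.7 gf 0.0
shift [-613.9  115.1  -10.9] turn [ 0.0188  0.0196 -3.0754] turned axes: [ 605.1 -155.2   -5.2]
t 13.2 pos [522.4 340.1 244.8] rot [ 3.128 -0.012  1.405] q [ 0.57  0.35  1.66 -0.    1.12  0.74] F [ 0.6  0.9 -0.6] op 0.7 gf 0.0
shift [-613.9  115.1  -10.9] turn [ 0.0128 -0.0122  0.066 ] turned axes: [-605.1  155.2   -5.2]
```

```bash
python3 steer.py '[{"turn_vec": [0.01, -0.01, 0.117], "aperture": 0.6}, {"turn_vec": [0, 0, 0.117], "aperture": 0.6}, {"turn_vec": [0, 0, 0.117], "aperture": 0.6}, {"turn_vec": [0, 0, 0.117], "aperture": 0.6}, {"turn_vec": [0, 0, 0.117], "aperture": 0.6}]' >/dev/null
python3 steer.py '[{"turn_vec": [0, 0, 0.117], "aperture": 0.6}, {"turn_vec": [0, 0, 0.117], "aperture": 0.6}, {"turn_vec": [0, 0, 0.117], "aperture": 0.6}, {"turn_vec": [0, 0, 0.117], "aperture": 0.6}, {"turn_vec": [0, 0, 0.117], "aperture": 0.6}]' >/dev/null
python3 steer.py '[{"turn_vec": [0, 0, 0.117], "aperture": 0.6}, {"turn_vec": [0, 0, 0.117], "aperture": 0.6}, {"turn_vec": [0, 0, 0.117], "aperture": 0.6}, {"turn_vec": [0, 0, 0.116], "aperture": 0.6}, {"aperture": 0.6}]' 
python3 -c "
from h import *
go([534.3,-284.4,200],[np.pi,0,-.232])"
```

```text
clock: 14.45
eef_pos: [520.3, 338.8, 239.9]
tcp_rot: [3.138, 0.003, -0.237]
contact_force: [0.2, 0.4, -0.2]
opening: 0.6
grasp_force: 0.0
t 14.45 pos [520.3 338.8 239.9] rot [ 3.138e+00  3.000e-03 -2.370e-01] q [0.57 0.36 1.65 0.   1.13 2.38] F [ 0.2  0.4 -0.2] op 0.6 gf 0.0
shift [160.3 602.3  41.5] turn [ 0.0036  0.0035 -0.0055] turned axes: [156.9 603.3  39.9]
```

```bash
python3 steer.py '[{"turn_vec": [0, 0, -0.005], "pos": [6, 20, 0], "aperture": 0.6}, {"pos": [9, 35, 0], "aperture": 0.6}, {"pos": [9, 35, 0], "aperture": 0.6}, {"pos": [9, 35, 0], "aperture": 0.6}, {"pos": [9, 35, 0], "aperture": 0.6}]' >/dev/null
python3 steer.py '[{"pos": [9, 35, 0], "aperture": 0.6}, {"pos": [9, 35, 0], "aperture": 0.6}, {"pos": [9, 35, 0], "aperture": 0.6}, {"pos": [9, 35, 0], "aperture": 0.6}, {"pos": [9, 35, 0], "aperture": 0.6}]' >/dev/null
python3 steer.py '[{"pos": [9, 35, 0], "aperture": 0.6}, {"pos": [9, 35, 0], "aperture": 0.6}, {"pos": [9, 35, 0], "aperture": 0.6}, {"pos": [9, 35, 0], "aperture": 0.6}, {"pos": [9, 35, 0], "aperture": 0.6}]' >/dev/null
python3 steer.py '[{"pos": [9, 35, 10], "aperture": 0.6}, {"pos": [9, 35, 10], "aperture": 0.6}, {"pos": [7, 25, 10], "aperture": 0.6}, {"pos": [0, 0, 10], "aperture": 0.6}, {"aperture": 0.6}]' 
python3 steer.py '[{"aperture": 0.6}, {"aperture": 0.6}, {"aperture": 0.6}, {"aperture": 0.6}]' 
python3 -c "
from h import *
go([534.3,-284.4,165],[np.pi,0,-.232])"
```

```text
clock: 16.12
eef_pos: [535.8, -286.0, 199.1]
tcp_rot: [3.142, 0.006, -0.226]
contact_force: [-0.2, 0.0, -0.4]
opening: 0.6
grasp_force: 0.0
clock: 16.45
eef_pos: [538.1, -284.7, 203.2]
tcp_rot: [3.14, 0.001, -0.225]
contact_force: [0.1, -0.3, 0.6]
opening: 0.6
grasp_force: 0.0
t 16.45 pos [ 538.1 -284.7  203.2] rot [ 3.14e+00  1.00e-03 -2.25e-01] q [-0.49  0.38  1.72 -0.    1.05  1.31] F [ 0.1 -0.3  0.6] op 0.6 gf 0.0
shift [-3.7  0.5 38.2] turn [0.0016 0.0006 0.0067] turned axes: [-3.7  0.6 38.2]
```

```bash
python3 steer.py '[{"turn_vec": [0, 0, 0.006], "pos": [-3.5, 0.5, 15], "aperture": 0.6}, {"pos": [0, 0, 20], "aperture": 0.6}, {"aperture": 0.6}, {"aperture": 0.6}, {"aperture": 0.6}]' 
python3 -c "
from h import *
go([534.3,-284.4,103],[np.pi,0,-.232])"
python3 steer.py '[{"pos": [0, 0, 15], "aperture": 0.6}, {"pos": [0, 0, 20], "aperture": 0.6}, {"pos": [0, 0, 20], "aperture": 0.6}, {"pos": [0, 0, 10], "aperture": 0.6}, {"aperture": 0.6}]' 
python3 steer.py '[{"aperture": 0.6}, {"aperture": 0.6}, {"aperture": 0.6}]' 
python3 -c "
from h import *
go([534.3,-284.4,103],[np.pi,0,-.232])
z=lambda n,x,y,w,h,k:cv2.resize(r.grab_frame(n)[y:y+h,x:x+w,::-1],None,fx=k,fy=k,interpolation=cv2.INTER_CUBIC)
cv2.imwrite('pics/w1.png',np.hstack([z('scene',170,110,130,130,3),z('top',430,180,130,130,3)]))"
```

```text
clock: 16.87
eef_pos: [534.6, -285.2, 168.5]
tcp_rot: [3.14, 0.0, -0.233]
contact_force: [0.2, -0.4, 0.7]
opening: 0.596
grasp_force: 0.0
t 16.87 pos [ 534.6 -285.2  168.5] rot [ 3.14   0.    -0.233] q [-0.49  0.41  1.75 -0.    0.98  1.31] F [ 0.2 -0.4  0.7] op 0.6 gf 0.0
shift [-0.4 -0.8 65.5] turn [ 0.0017  0.0005 -0.0005] turned axes: [-0.5 -0.7 65.5]
clock: 17.28
eef_pos: [533.2, -284.9, 101.3]
tcp_rot: [3.141, 0.004, -0.233]
contact_force: [-1.1, 0.4, -0.0]
opening: 0.602
grasp_force: 0.0
clock: 17.53
eef_pos: [534.8, -285.8, 103.9]
tcp_rot: [3.14, -0.001, -0.233]
contact_force: [-0.6, 0.2, 0.2]
opening: 0.598
grasp_force: 0.0
t 17.53 pos [ 534.8 -285.8  103.9] rot [ 3.14e+00 -1.00e-03 -2.33e-01] q [-0.49  0.5   1.79 -0.    0.85  1.31] F [-0.6  0.2  0.2] op 0.6 gf 0.0
shift [-0.8 -1.3  0.9] turn [ 0.002  -0.0007 -0.0012] turned axes: [-0.8 -1.3  0.9]
```

View pics/w1.png

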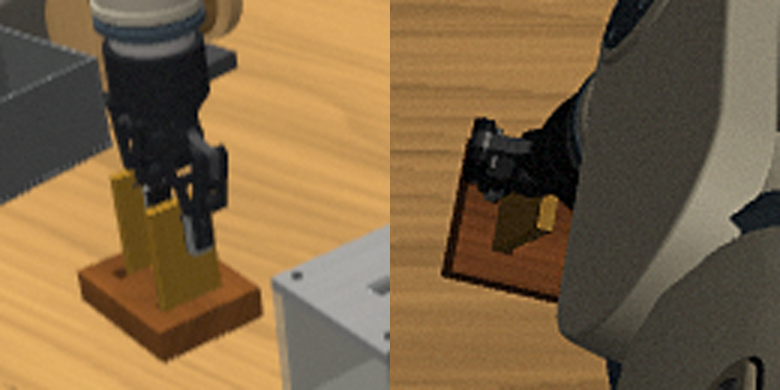

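```bash
python3 steer.py '[{"pos": [-0.5, -1.2, 0], "aperture": 0.3}, {"aperture": 0.2}, {"aperture": 0}, {"aperture": 0}, {"aperture": 0}]' 40
python3 steer.py '[{"aperture": 0}, {"aperture": 0}, {"aperture": 0}, {"aperture": 0}, {"aperture": 0}]' 80
python3 -c "
from h import *
print(r.sense()['wrist_torque'])
go([534.3,-284.4,103],[np.pi,0,-.232])"
```

```text
clock: 18.05
eef_pos: [533.8, -284.2, 102.7]
tcp_rot: [3.14, 0.001, -0.233]
contact_force: [-0.6, -0.4, 2.5]
opening: 0.109
grasp_force: 39.7
clock: 18.47
eef_pos: [533.8, -284.2, 102.8]
tcp_rot: [3.14, 0.001, -0.233]
contact_force: [-0.5, -0.1, 6.2]
opening: 0.106
grasp_force: 78.0
[0.00807896 0.24382463 0.03571298]
t 18.47 pos [ 533.8 -284.2  102.8] rot [ 3.14e+00  1.00e-03 -2.33e-01] q [-0.49  0.5   1.79 -0.    0.85  1.31] F [-0.5 -0.1  6.2] op 0.11 gf 78.0
shift [ 0.5  0.  -0.2] turn [ 0.0017  0.0011 -0.0012] turned axes: [ 0.5  0.  -0.2]
```

```bash
python3 steer.py '[{"pos": [0, 0, -5], "aperture": 0}, {"pos": [0, 0, -10], "aperture": 0}, {"pos": [0, 0, -20], "aperture": 0}, {"pos": [0, 0, -30], "aperture": 0}, {"pos": [0, 0, -30], "aperture": 0}]' 100
python3 steer.py '[{"pos": [0, 0, -30], "aperture": 0}, {"pos": [0, 0, -20], "aperture": 0}, {"pos": [0, 0, -5], "aperture": 0}, {"aperture": 0}, {"aperture": 0}]' 
python3 -c "
from h import *
print(r.sense()['wrist_torque'])
go([520.6,-66.5,253],[np.pi,0,-.231])"
```

```text
clock: 18.88
eef_pos: [532.9, -283.4, 197.9]
tcp_rot: [3.141, 0.004, -0.233]
contact_force: [2.0, -0.1, -4.0]
opening: 0.104
grasp_force: 97.3
clock: 19.3
eef_pos: [533.3, -283.6, 251.4]
tcp_rot: [3.141, 0.003, -0.233]
contact_force: [-0.5, -0.2, -4.6]
opening: 0.102
grasp_force: 97.7
[-0.00701818  0.00407376  0.02849193]
t 19.3 pos [ 533.3 -283.6  251.4] rot [ 3.141e+00  3.000e-03 -2.330e-01] q [-0.49  0.32  1.68 -0.    1.14  1.31] F [-0.5 -0.2 -4.6] op 0.1 gf 97.7
shift [ -62.5 -208.2   -1.6] turn [ 0.001   0.0029 -0.0022] turned axes: [ -62.  -208.4   -1.6]
```

```bash
python3 steer.py '[{"pos": [-6, -20, 0], "aperture": 0}, {"pos": [-12, -40, 0], "aperture": 0}, {"pos": [-12, -40, 0], "aperture": 0}, {"pos": [-12, -40, 0], "aperture": 0}, {"pos": [-12, -40, 0], "aperture": 0}]' 
python3 steer.py '[{"pos": [-6, -20, 0], "aperture": 0}, {"pos": [-2.5, -8, 0], "aperture": 0}, {"aperture": 0}, {"aperture": 0}, {"aperture": 0}]' 
python3 -c "
from h import *
go([520.1,-66.4,232],[np.pi,0,-.231])"
```

```text
clock: 19.72
eef_pos: [521.3, -94.9, 250.0]
tcp_rot: [3.14, 0.005, -0.234]
contact_force: [1.3, 0.6, -4.1]
opening: 0.104
grasp_force: 98.3
clock: 20.13
eef_pos: [521.1, -68.5, 251.5]
tcp_rot: [3.139, 0.003, -0.234]
contact_force: [0.4, -0.3, -4.4]
opening: 0.103
grasp_force: 98.6
t 20.13 pos [521.1 -68.5 251.5] rot [ 3.139e+00  3.000e-03 -2.340e-01] q [-0.13  0.2   1.84 -0.    1.1   1.67] F [ 0.4 -0.3 -4.4] op 0.1 gf 98.6
shift [-1.4 -1.9 19.5] turn [ 0.0021  0.0026 -0.0027] turned axes: [-1.4 -1.8 19.5]
```

```bash
python3 steer.py '[{"turn_vec": [0.002, 0.0026, -0.0027], "pos": [-1.4, -1.9, 8], "aperture": 0}, {"pos": [0, 0, 10], "aperture": 0}, {"aperture": 0}, {"aperture": 0}, {"aperture": 0}]'
python3 - <<'E'
from h import *
go([520.1,-66.4,228],[np.pi,0,-.231])
t=r.grab_frame("top")[:,:,::-1];s=r.grab_frame("scene")[:,:,::-1]
cv2.imwrite('pics/s1t.png',t);cv2.imwrite('pics/s1s.png',s)
z=lambda im,x,y,w,h,k:cv2.resize(im[y:y+h,x:x+w],None,fx=k,fy=k,interpolation=cv2.INTER_CUBIC)
cv2.imwrite('pics/s1.png',np.hstack([z(t,335,210,50,70,8),z(s,275,150,50,70,8)]))
E
```

```text
clock: 20.55
eef_pos: [520.2, -65.7, 234.0]
tcp_rot: [-3.141, -0.001, -0.231]
contact_force: [0.4, -0.1, -3.7]
opening: 0.106
grasp_force: 98.5
t 20.55 pos [520.2 -65.7 234. ] rot [-3.141e+00 -1.000e-03 -2.310e-01] q [-0.13  0.22  1.87  0.    1.06  1.67] F [ 0.4 -0.1 -3.7] op 0.11 gf 98.5
shift [0.  0.7 6. ] turn [-0.0004 -0.0007 -0.0001] turned axes: [0.  0.7 6. ]
```

View pics/s1.png

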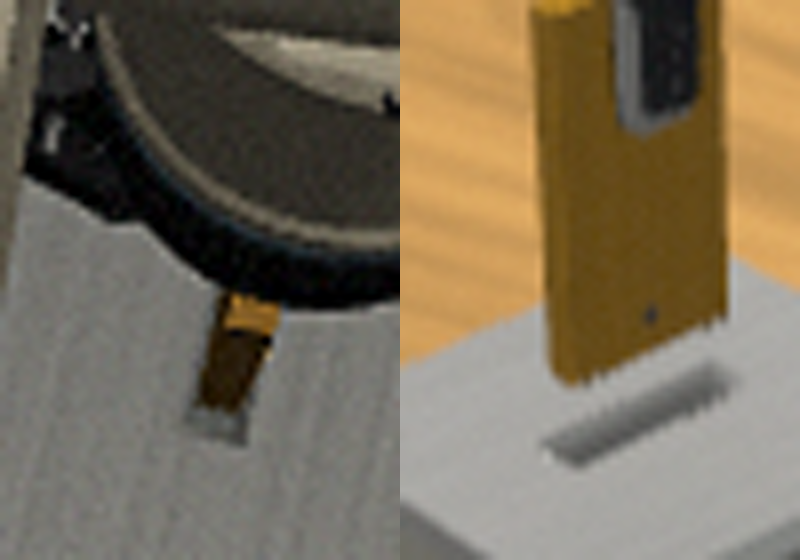

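Run:
```python
from h import *
T=lambda x,y:(335+(x+.5)/8-.5,210+(y+.5)/8-.5)
S=lambda x,y:(275+(x-399.5)/8-.5,150+(y+.5)/8-.5)
M=Ro.from_euler('z',-.231).inv()
f=lambda X:M.apply(X-np.array([520.6,-66.5,0])).round(1)[:,:2].tolist()
print('top plate',f(onz("top",[T(200,403),T(238,413)],141)),'slot end',f(onz("top",[T(187,428),T(248,445)],120)))
print('scene slot',f(onz("scene",[S(541,443),S(580,468),S(739,382),S(706,360)],120)))
print('scene plate',f(onz("scene",[S(552,370),S(572,385),S(726,318)],141)))
g=r.sense()['eef_pos'];print(f(g[None]))
P=np.array([[x,y,141] for x,y in((28,-5),(28,5),(-28,5))],float);P[:,:2]=(Ro.from_euler('z',-.231).apply(P)+g)[:,:2]
q=proj("scene",P);print('pred plate px in crop',np.c_[(q[:,0]+.5-275)*8+399.5,(q[:,1]+.5-150)*8-.5].round())
```

```text
top plate [[-27.0, 5.0], [-27.2, -3.8]] slot end [[-30.2, 6.2], [-30.7, -8.3]]
scene slot [[29.7, -6.9], [29.9, 10.0], [-30.4, 6.5], [-31.4, -8.6]]
scene plate [[24.5, -7.0], [25.4, 2.6], [-27.8, 4.7]]
[[-0.3, 0.9]]
pred plate px in crop [[550. 379.]
 [573. 393.]
 [730. 319.]]
```

```bash
python3 steer.py '[{"pos": [-0.5, 1.2, 4], "aperture": 0}, {"pos": [0, 0, 4], "aperture": 0}, {"pos": [0, 0, 4], "aperture": 0}, {"aperture": 0}, {"aperture": 0}]' 
python3 steer.py '[{"pos": [0, 0, 2], "aperture": 0}, {"pos": [0, 0, 2], "aperture": 0}, {"pos": [0, 0, 2], "aperture": 0}, {"aperture": 0}, {"aperture": 0}]' 
python3 steer.py '[{"pos": [0, 0, 1.5], "aperture": 0}, {"pos": [0, 0, 1.5], "aperture": 0}, {"aperture": 0}, {"aperture": 0}]' 
python3 -c "
from h import *
print(r.sense()['wrist_torque'])
go([520.1,-66.4,228],[np.pi,0,-.231])"
```

```text
clock: 21.07
eef_pos: [519.3, -66.3, 221.9]
tcp_rot: [-3.141, -0.0, -0.23]
contact_force: [0.6, 0.5, -3.8]
opening: 0.108
grasp_force: 98.5
clock: 21.48
eef_pos: [519.5, -66.4, 216.1]
tcp_rot: [-3.141, -0.001, -0.23]
contact_force: [-0.8, 0.7, -3.1]
opening: 0.1
grasp_force: 98.5
clock: 21.82
eef_pos: [519.5, -66.4, 213.2]
tcp_rot: [-3.141, -0.001, -0.23]
contact_force: [0.8, 0.6, -4.2]
opening: 0.102
grasp_force: 98.5
[-0.03040377  0.00842557 -0.09832912]
t 21.82 pos [519.5 -66.4 213.2] rot [-3.141e+00 -1.000e-03 -2.300e-01] q [-0.13  0.24  1.89  0.    1.01  1.67] F [ 0.8  0.6 -4.2] op 0.1 gf 98.5
shift [  0.6  -0.1 -14.8] turn [-0.0005 -0.001   0.0005] turned axes: [  0.6  -0.1 -14.8]
```

```bash
python3 steer.py '[{"pos": [0, 0, 1.5], "aperture": 0}, {"aperture": 0}, {"aperture": 0}]' 
python3 steer.py '[{"pos": [0, 0, 1.5], "aperture": 0}, {"aperture": 0}, {"aperture": 0}]' 
python3 steer.py '[{"pos": [0, 0, 1.5], "aperture": 0}, {"aperture": 0}, {"aperture": 0}]' 
python3 -c "
from h import *
print(r.sense()['wrist_torque'])"
```

```text
clock: 22.07
eef_pos: [519.9, -66.4, 212.6]
tcp_rot: [-3.141, -0.002, -0.231]
contact_force: [-1.8, 0.1, 5.1]
opening: 0.107
grasp_force: 100.3
clock: 22.32
eef_pos: [519.7, -66.2, 210.1]
tcp_rot: [-3.141, -0.001, -0.231]
contact_force: [1.0, 1.6, -3.8]
opening: 0.104
grasp_force: 98.8
clock: 22.57
eef_pos: [519.6, -66.2, 208.4]
tcp_rot: [-3.141, -0.001, -0.23]
contact_force: [1.8, 1.6, -5.3]
opening: 0.105
grasp_force: 98.5
[ 0.59649846 -0.36609004  0.07602989]
```

```bash
python3 steer.py '[{"pos": [0.3, -0.6, 0], "aperture": 0}, {"aperture": 0}, {"aperture": 0}]' 
python3 steer.py '[{"pos": [0, 0, 1.5], "aperture": 0}, {"aperture": 0}, {"aperture": 0}]' 
python3 steer.py '[{"pos": [0, 0, 2], "aperture": 0}, {"aperture": 0}, {"aperture": 0}]' 
python3 -c "
from h import *
print(r.sense()['wrist_torque'])"
```

```text
clock: 22.82
eef_pos: [519.8, -66.0, 208.6]
tcp_rot: [-3.141, -0.0, -0.23]
contact_force: [0.8, 0.6, -4.4]
opening: 0.103
grasp_force: 98.7
clock: 23.07
eef_pos: [519.9, -66.0, 207.1]
tcp_rot: [-3.141, -0.001, -0.231]
contact_force: [0.6, -0.3, -4.6]
opening: 0.1
grasp_force: 98.7
clock: 23.32
eef_pos: [519.9, -65.9, 205.1]
tcp_rot: [-3.141, -0.001, -0.231]
contact_force: [-0.4, -0.4, -4.2]
opening: 0.104
grasp_force: 98.7
[ 0.04741427 -0.02267501  0.00491825]
```

```bash
python3 steer.py '[{"pos": [0, 0, 3], "aperture": 0}, {"pos": [0, 0, 3], "aperture": 0}, {"pos": [0, 0, 3], "aperture": 0}, {"aperture": 0}, {"aperture": 0}]' 
python3 steer.py '[{"pos": [0, 0, 3], "aperture": 0}, {"pos": [0, 0, 3], "aperture": 0}, {"pos": [0, 0, 3], "aperture": 0}, {"aperture": 0}, {"aperture": 0}]' 
python3 -c "
from h import *
print(r.sense()['wrist_torque'])
go([519.9,-65.9,158.3],[np.pi,0,-.231])"
```

```text
clock: 23.73
eef_pos: [519.8, -65.8, 195.9]
tcp_rot: [-3.141, -0.0, -0.23]
contact_force: [-0.3, -0.4, -3.6]
opening: 0.1
grasp_force: 98.6
clock: 24.15
eef_pos: [519.9, -65.8, 187.0]
tcp_rot: [-3.141, -0.001, -0.231]
contact_force: [0.4, 1.0, -4.9]
opening: 0.104
grasp_force: 98.6
[-0.03175    -0.02934459 -0.04117661]
t 24.15 pos [519.9 -65.8 187. ] rot [-3.141e+00 -1.000e-03 -2.310e-01] q [-0.13  0.27  1.91  0.    0.95  1.67] F [ 0.4  1.  -4.9] op 0.1 gf 98.6
shift [ 0.   0.1 28.7] turn [-0.0004 -0.0006  0.0005] turned axes: [ 0.1  0.  28.7]
```

```bash
python3 steer.py '[{"pos": [0, 0, 3], "aperture": 0}, {"pos": [0, 0, 3], "aperture": 0}, {"pos": [0, 0, 3], "aperture": 0}, {"pos": [0, 0, 3], "aperture": 0}, {"aperture": 0}]' 
python3 steer.py '[{"pos": [0, 0, 3], "aperture": 0}, {"pos": [0, 0, 3], "aperture": 0}, {"pos": [0, 0, 3], "aperture": 0}, {"pos": [0, 0, 3], "aperture": 0}, {"aperture": 0}]' 
python3 steer.py '[{"pos": [0, 0, 2], "aperture": 0}, {"pos": [0, 0, 1.5], "aperture": 0}, {"aperture": 0}, {"aperture": 0}]' 
python3 steer.py '[{"aperture": 0}, {"aperture": 0}, {"aperture": 0}]'
python3 - <<'E'
from h import *
print(r.sense()['wrist_torque'])
go([519.9,-65.9,158.3],[np.pi,0,-.231])
t=r.grab_frame("top")[:,:,::-1];s=r.grab_frame("scene")[:,:,::-1]
z=lambda im,x,y,w,h,k:cv2.resize(im[y:y+h,x:x+w],None,fx=k,fy=k,interpolation=cv2.INTER_CUBIC)
cv2.imwrite('pics/f1.png',np.hstack([z(s,235,140,260,200,2)[:, :],z(s,275,150,50,80,5)]))
E
```

```text
clock: 24.57
eef_pos: [519.6, -65.8, 174.5]
tcp_rot: [-3.141, 0.0, -0.23]
contact_force: [-0.3, -0.0, -4.0]
opening: 0.103
grasp_force: 98.7
clock: 24.98
eef_pos: [519.7, -65.8, 162.6]
tcp_rot: [-3.141, -0.0, -0.231]
contact_force: [-1.0, -0.6, -3.5]
opening: 0.106
grasp_force: 98.7
clock: 25.32
eef_pos: [520.1, -65.9, 159.7]
tcp_rot: [-3.141, -0.001, -0.231]
contact_force: [0.6, 0.8, -4.1]
opening: 0.1
grasp_force: 98.7
clock: 25.57
eef_pos: [520.2, -65.9, 159.9]
tcp_rot: [-3.141, -0.001, -0.231]
contact_force: [0.5, -0.3, -4.2]
opening: 0.105
grasp_force: 98.7
[-0.01041496  0.01920508 -0.03920342]
t 25.57 pos [520.2 -65.9 159.9] rot [-3.141e+00 -1.000e-03 -2.310e-01] q [-0.13  0.31  1.93  0.    0.9   1.67] F [ 0.5 -0.3 -4.2] op 0.11 gf 98.7
shift [-0.2  0.1  1.6] turn [-0.0006 -0.0014  0.0005] turned axes: [-0.2  0.1  1.6]
```

View pics/f1.png

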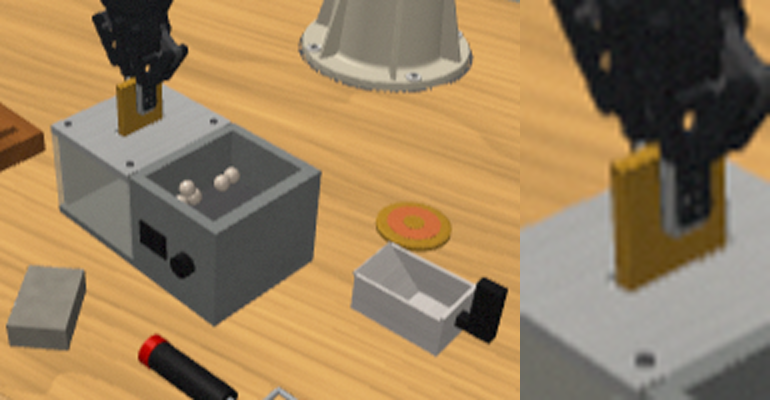

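```bash
python3 -c "
from rig import r
print(r.sign_off())"
```

```text
the job is handed in; nothing more can be done
None
```

The job is handed in at about 26 s: all six balls are in the hopper, the empty cup is upright on the bench, and the wide plate hangs in the gripper about half-way (roughly 53 of 110 mm) through the slot, with no side force at the last reading.

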